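# Park the suction lifters in order of size

## Task

Park the four suction lifters on the white marks of the dark steel strip, one standing upright and centred on each mark, in order of cup size: the smallest on the mark next to the grey parts bin, the largest at the far end of the row. Leave the phone display lying where it is.

Things in the scene. Friction and masses are not known exactly. Their poses are not given: they have to be found in the camera images.
- lifter_28_mid (a point): Suction lifter with a cup 28 mm across: a round black silicone cup (0 to 18 mm above its foot, widest at the foot, narrowing to 17 mm) carrying an upright plain round aluminium handle 18 mm in diameter from 18 to 60 mm above the foot. It stands upright on the desk at the start. This point is on its axis half-way up, 30 mm above the foot; z points up along the handle. Grip it by the handle: the handle's middle is 9 mm above this point. Weight under 0.11 kg.
- lifter_40_mid (a point): Suction lifter with a cup 40 mm across: a round black silicone cup (0 to 18 mm above its foot, widest at the foot, narrowing to 17 mm) carrying an upright plain round aluminium handle 18 mm in diameter from 18 to 60 mm above the foot. It stands upright on the desk at the start. This point is on its axis half-way up, 30 mm above the foot; z points up along the handle. Grip it by the handle: the handle's middle is 9 mm above this point. Weight under 0.11 kg.
- lifter_52_mid (a point): Suction lifter with a cup 52 mm across: a round black silicone cup (0 to 18 mm above its foot, widest at the foot, narrowing to 17 mm) carrying an upright plain round aluminium handle 18 mm in diameter from 18 to 60 mm above the foot. It stands upright on the desk at the start. This point is on its axis half-way up, 30 mm above the foot; z points up along the handle. Grip it by the handle: the handle's middle is 9 mm above this point. Weight under 0.11 kg.
- lifter_64_mid (a point): Suction lifter with a cup 64 mm across: a round black silicone cup (0 to 18 mm above its foot, widest at the foot, narrowing to 17 mm) carrying an upright plain round aluminium handle 18 mm in diameter from 18 to 60 mm above the foot. It stands upright on the desk at the start. This point is on its axis half-way up, 30 mm above the foot; z points up along the handle. Grip it by the handle: the handle's middle is 9 mm above this point. Weight under 0.11 kg.
- mark_a: One of four identical white round marks, 66 mm across and 2 mm thick, fixed in a straight row at 80 mm spacing on a flat dark steel strip (90 x 330 mm, 6 mm thick) on the desk. Origin: centre of its underside; its top face is 2 mm higher, 8 mm above the desk. The letters say nothing about its place in the row: that changes from start to start. x points across the row, y along it.
- mark_b: One of four identical white round marks, 66 mm across and 2 mm thick, fixed in a straight row at 80 mm spacing on a flat dark steel strip (90 x 330 mm, 6 mm thick) on the desk. Origin: centre of its underside; its top face is 2 mm higher, 8 mm above the desk. The letters say nothing about its place in the row: that changes from start to start. x points across the row, y along it.
- mark_c: One of four identical white round marks, 66 mm across and 2 mm thick, fixed in a straight row at 80 mm spacing on a flat dark steel strip (90 x 330 mm, 6 mm thick) on the desk. Origin: centre of its underside; its top face is 2 mm higher, 8 mm above the desk. The letters say nothing about its place in the row: that changes from start to start. x points across the row, y along it.
- mark_d: One of four identical white round marks, 66 mm across and 2 mm thick, fixed in a straight row at 80 mm spacing on a flat dark steel strip (90 x 330 mm, 6 mm thick) on the desk. Origin: centre of its underside; its top face is 2 mm higher, 8 mm above the desk. The letters say nothing about its place in the row: that changes from start to start. x points across the row, y along it.
- bin: Square grey parts bin with a tipped-out front, 100 x 100 mm, 60 mm high, fixed to the desk in line with the row of marks just beyond one end of it, which end changes (115 mm from its centre to the centre of the nearest mark); the aluminium glass separator (130 x 80 mm, up to 60 mm high, its lever reaching 85 mm from its centre towards the robot) stands fixed beyond the other end. Origin: centre of its underside; its y axis runs along the row, z up.
- display_mid (a point): Loose phone display panel lying flat on the desk, to the right of the work seen from the robot, 146 x 70 x 7 mm, black; this point is its centre, 3.5 mm above the desk, x along its length. Not part of the job.
There are look-alikes about, which are no part of the job. What is shaped like the part that bears lifter_64_mid but green or orange is not meant.

How it is judged:
By the outcome, as a careful person would: the job done as asked, in the order asked, and still so for the second after the job is handed in, with the robot touching nothing.
It also fails if it takes over 102 s, if anything falls off the work surface, if the arm or the gripper's body presses on something with over 40 N, if the wrist force passes 120 N, or if a joint passes its speed limit or range.

## Robot

A 7-joint arm with a two-finger parallel gripper is mounted at the origin on the work surface. World frame = base frame: x ahead of the robot, y to its left, z up, the work surface at z = 0. Lengths are in m, angles in rad, forces in N, time in s.
With the tool pointing down it reaches from about 0.425 to 0.925 m from the base axis. Payload 6.8 kg.
Tool frame: the origin (TCP) lies between the finger pads; the fingertips stand manip.tcp_to_tips ahead of it and the grasp point (between the pads) lies 6 mm ahead of it (manip.tcp_to_tips is the distance from the TCP to the fingertips, in m); z points along the fingers, y is the line along which they close (so a half turn about z gives the same grasp; the last joint's range is limited). The gripper opens to 88 mm and grips with 3 to 60 N. Pads are 20 mm wide; open, the fingers measure 115 mm over their backs; the gripper's body (75 mm by 178 mm) begins 61 mm behind the grasp point.
Start: joints at [-1.418, 0.477, 0.022, 1.555, -0.011, 1.109, -0.083], TCP at [0.174, 0.652, 0.248] pointing down, gripper open.
Joint ranges: [-2.96, 2.96], [-0.34, 2.1], [-1.41, 1.46], [0.24, 2.44], [-1.37, 4.51], [0.17, 1.92], [-2.96, 2.96]. Speed limits (rad/s): [2.39, 2.39, 3.14, 3.14, 3.14, 3.14, 3.14].

## Interface

Orientations are given as a unit quaternion [w, x, y, z].
In Python, from plant import manip gives the robot as it stands.
- The arm moves only by the tool drive_tool, never from a script. Its argument "targets" is one flat list of numbers, 5 for each row, row after row: the opening, from 0 (shut) to 1 (fully open), then the shift along the tool's x, y, z normalised to -1 to 1, where 1 is 0.2 m, then the turn about the tool's z normalised to -1 to 1, where 1 is 90 degrees. In form: [jaw, x, y, z, twist, jaw, x, y, z, twist, ...]. A call has 1 to 12 rows; each row shifts and turns the commanded pose from where the row before left it, along the tool's axes as they then stand; what a row does not reach is not made up. A row lasts 1/12 s, in which the tool goes at most 41.7 mm and 7.16 degrees, less where a joint would pass 70% of its speed; a pose out of reach is approached as far as the arm can. A call with a number of a shift or a turn outside -1 to 1 is refused whole. A call with a gripper value outside its range is refused whole. The fingers move at their own pace and stop on an object; "force" is the grip in N (left out, the last holds). Time passes only in rows, so rows that do not move let the fingers close. It gives the time, the measured TCP pose, the force, the opening and the grip force at its end, in the units of the state.
- manip.get_state(): the state, without advancing time (a new reading comes with each control period).
- manip.snapshot(name): name is "scene" or "top" or "wrist"; returns a dict with "color" (384x512x3 uint8, red, green, blue), "fx", "fy", "cx", "cy" (pixels), "D" ([k1, k2, p1, p2, k3] as OpenCV has them; the pictures are not rectified), "extrinsics" (4x4, takes a point from camera to world coordinates); the wrist camera has in their place "tool_from_camera" (4x4, takes a point from camera to tool coordinates, whose origin is the TCP and whose axes are the flange's). Camera axes: x right, y up, looking along -z (the intrinsics and any distortion apply to the point x, -y, -z); pixel columns grow to the right and rows downward; lengths in m; the calibration is good to about 2 mm. A picture is of the moment at which its call begins: read the wrist's pose just before it. There is no depth.
- manip.sign_off(): hands the job in; it is judged then, once.
Trained networks look in a picture, given as the dict that the camera call returned (one of the last four; its "shot" number tells which), for a name from the list of things; names that differ only in an ending like _2 or _b are one class to them, and where a whole thing is asked for, a point or a joint stands for the part that bears it (a point fixed in the world has none). Each returns a list of dicts, best first, with "confidence" (0 to 1); they miss things now and then, are a little off and sometimes report something else, mostly with a low value. They report only what shows in the picture. A call takes as long as a camera call. They do not tell look-alikes from the thing itself.
- manip.search_frame(picture, name): "uv" ([column, row] in pixels, amid what is visible of it).
- manip.masks_of(picture, name): "pixels" (384x512 bool, what is visible of it) and "uv" ([column, row] in pixels, amid what is visible of it).
- manip.tip_of(picture, name): "uv" ([column, row] in pixels: a listed point, or the origin of a listed thing).
The state is a dict: "time": time; "joints": joint angles; "qd": joint speeds; "effort": joint torques, N m; "eef_pos": TCP position; "tcp_rot": TCP orientation; "wrist_force": force on the tool from outside, world axes, zero at the start; "torque": the same for the moment, N m; "gripper_width": finger opening in m; "gripper_force": force on a finger pad.
Only numpy, scipy, OpenCV 4.12 (cv2) and the standard library are available. Lean on these libraries where they do the work, as an engineer would, in place of code of your own. Each camera call takes 0.05 s, during which the arm holds its last target. There are 200 camera calls.

## Working session

There is one attempt and no reset: what is moved stays moved. The work goes in short steps, Python scripts to look and compute and a tool call to move; the robot and the scene stay as the last step left them, time stands still between calls to the robot, and variables do not carry over. Pictures are saved under pics/ and viewed, at most 14 in all, crops included, and the job is handed in when it is done.

Besides the shell and the picture viewer there is one more tool, called after "Emit:" as name(argument=value, ...) on one line, values as JSON. drive_tool: Moves the arm, as the interface text tells. Scaled input: -1 to 1 covers 0.2 m each way for a shift and 90 degrees each way for a turn. Its arguments: {"type":"object","properties":{"targets":{"type":"array"},"force":{"type":"number"}},"required":["targets"]}

```bash
mkdir -p pics; ls; cat > h.py <<'E'
import numpy as np, cv2
from plant import manip
from scipy.spatial.transform import Rotation as R
def T_tool():
    s=manip.get_state(); T=np.eye(4); q=s["tcp_rot"]
    T[:3,:3]=R.from_quat([q[1],q[2],q[3],q[0]]).as_matrix(); T[:3,3]=s["eef_pos"]; return T
def snap(n):
    T=T_tool(); p=manip.snapshot(n)
    p["T"]=np.array(p["extrinsics"]) if "extrinsics" in p else T@np.array(p["tool_from_camera"]); return p
def K(p): return np.array([[p["fx"],0,p["cx"]],[0,p["fy"],p["cy"]],[0,0,1.]])
def at_z(p,uv,z):
    u=cv2.undistortPoints(np.array([[uv]],float),K(p),np.array(p["D"],float))[0,0]
    d=p["T"][:3,:3]@np.array([u[0],-u[1],-1]); o=p["T"][:3,3]; return o+d*(z-o[2])/d[2]
def proj(p,X):
    c=np.linalg.inv(p["T"])@np.append(X,1); 
    return cv2.projectPoints(np.array([[c[0],-c[1],-c[2]]]),np.zeros(3),np.zeros(3),K(p),np.array(p["D"],float))[0][0,0]
def save(p,n): cv2.imwrite(f"pics/{n}.png",cv2.cvtColor(p["color"],cv2.COLOR_RGB2BGR))
E
python3 - <<'E'
from h import *
s=manip.get_state(); print(s["time"],s["eef_pos"],s["tcp_rot"],s["wrist_force"],manip.tcp_to_tips)
np.set_printoptions(precision=3,suppress=True)
for c in ("top","scene"):
    p=snap(c); save(p,c+"0"); print(c,p["T"][:3,3])
    for n,z in [("lifter_28_mid",.03),("lifter_40_mid",.03),("lifter_52_mid",.03),("lifter_64_mid",.03),("mark_a",.006),("bin",0),("display_mid",.0035)]:
        for d in manip.tip_of(p,n): print(n,round(d["confidence"],2),np.array(d["uv"]),at_z(p,d["uv"],z)[:2])
E
```

```text
pics
0.0 [0.17391154 0.65163515 0.24671414] [-7.24317742e-05  1.30029492e-01  9.91509727e-01 -8.86949501e-04] [-0.4355396  -0.08623614 -0.238452  ] 0.025
top [ 0.472 -0.034  0.816]
lifter_28_mid 0.53 [294.8 220.9] [ 0.477 -0.144]
lifter_40_mid 0.68 [159.7 224.2] [0.462 0.135]
lifter_52_mid 0.89 [197.5 213. ] [0.488 0.058]
lifter_64_mid 0.77 [191.8 268.9] [0.373 0.065]
lifter_64_mid 0.75 [215.3 139.5] [0.643 0.027]
lifter_64_mid 0.71 [249.9 230.9] [ 0.454 -0.052]
lifter_64_mid 0.64 [304.6 265. ] [ 0.387 -0.167]
lifter_64_mid 0.61 [248.6 288.8] [ 0.335 -0.053]
mark_a 0.81 [217.2 137.8] [0.652 0.024]
mark_a 0.73 [291.5 137.2] [ 0.659 -0.137]
mark_a 0.72 [177.4 138. ] [0.649 0.111]
mark_a 0.67 [250.1 135.7] [ 0.659 -0.047]
bin 0.64 [340.1 136.8] [ 0.666 -0.246]
display_mid 0.62 [390.3 233.3] [ 0.456 -0.36 ]
scene [1.257 0.436 0.603]
lifter_28_mid 0.59 [239.8 180.3] [ 0.487 -0.141]
lifter_40_mid 0.79 [351.9 215.6] [0.459 0.135]
lifter_52_mid 0.63 [314.2 210.9] [0.492 0.062]
lifter_64_mid 0.94 [342.3 187.5] [0.369 0.067]
lifter_64_mid 0.93 [258.6 161.3] [ 0.384 -0.159]
lifter_64_mid 0.81 [304.5 168.8] [ 0.346 -0.048]
lifter_64_mid 0.62 [280.7 187.3] [ 0.455 -0.047]
mark_a 0.89 [224.2 236.5] [ 0.654 -0.055]
mark_a 0.82 [292.3 265.9] [0.648 0.105]
mark_a 0.78 [256.7 251.6] [0.654 0.026]
mark_a 0.61 [194.9 223.7] [ 0.657 -0.132]
bin 0.64 [153.5 210. ] [ 0.668 -0.246]
display_mid 0.67 [181.1 160.1] [ 0.463 -0.352]
display_mid 0.19 [255.9 254. ] [0.658 0.028]
```

```bash
python3 - <<'E'
import cv2
a=cv2.imread("pics/top0.png");cv2.imwrite("pics/top0b.png",cv2.resize(a[80:330,110:430],None,fx=2.4,fy=2.4,interpolation=cv2.INTER_CUBIC))
E
```

```text
(no output)
```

View pics/top0b.png

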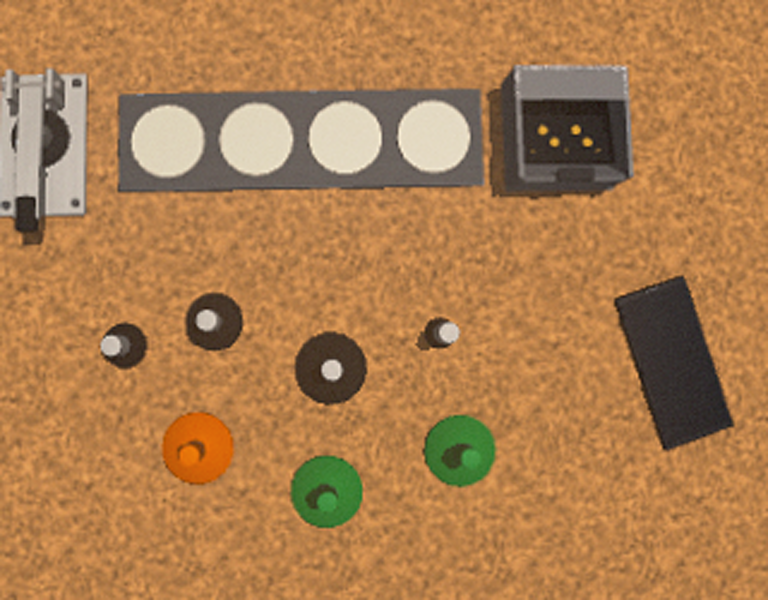

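View pics/scene0.png

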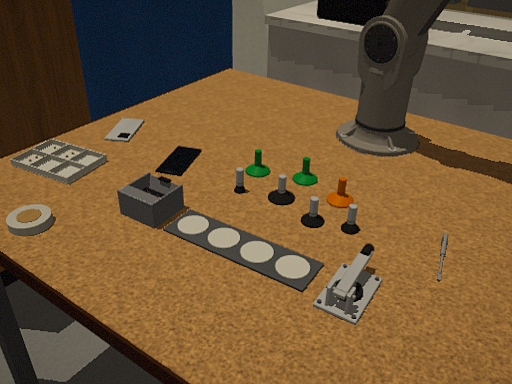

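The top view shows the black lifters: 40 at crop (123,345), 52 at (213,321), 64 at (330,368), 28 at (442,333). The bin is on the right (y≈-0.246), so the smallest goes on the rightmost mark. Green and orange ones are decoys.

```bash
python3 - <<'E'
from h import *
np.set_printoptions(precision=4,suppress=True)
p=snap("top"); img=p["color"].astype(int)
m=(img.min(2)>150).astype(np.uint8)
n,l,st,c=cv2.connectedComponentsWithStats(m)
M=[]
for i in range(1,n):
    if st[i,4]>600: M.append(at_z(p,c[i],.008)); print("mark",c[i],st[i,4],M[-1])
    elif 20<st[i,4]<=600: print("blob",c[i],st[i,4],at_z(p,c[i],.06))
M=sorted(M,key=lambda a:a[1]);print(np.diff(M,axis=0))
for k in (28,40,52,64):
    for d in manip.masks_of(p,f"lifter_{k}_mid"):
        q=d["pixels"]; dark=q&(img.max(2)<110); v,u=np.nonzero(dark)
        if dark.sum()<30: continue
        cnt=np.stack([u,v],1).astype(np.float32); e,r=cv2.minEnclosingCircle(cnt)
        print(k,round(d["confidence"],2),q.sum(),np.array(e),r,at_z(p,e,.002),img[q].mean(0))
E
```

```text
mark [415.315   56.5543] 635 [ 0.8641 -0.4249  0.008 ]
mark [118.0157 140.3577] 699 [0.64   0.2407 0.008 ]
blob [122.6154 112.5   ] 26 [0.6878 0.2177 0.06  ]
blob [138.4673 144.0888] 597 [0.6224 0.1801 0.06  ]
mark [472.3378 134.6506] 1036 [ 0.6854 -0.5602  0.008 ]
blob [506.4989 141.2863] 461 [ 0.6623 -0.6123  0.06  ]
mark [216.331  137.4736] 701 [0.652  0.0262 0.008 ]
mark [253.4125 136.8065] 703 [ 0.6562 -0.0539  0.008 ]
mark [290.2507 136.4183] 698 [ 0.66   -0.1338  0.008 ]
mark [179.4548 138.2912] 697 [0.6479 0.1059 0.008 ]
blob [489.9674 162.6008] 491 [ 0.6124 -0.5673  0.06  ]
blob [465.0686 165.1119] 554 [ 0.604  -0.5061  0.06  ]
blob [195.4909 212.9273] 55 [0.487 0.058 0.06 ]
blob [296.74 218.16] 50 [ 0.4826 -0.1438  0.06  ]
mark [496.6748 251.2585] 1319 [ 0.4179 -0.6189  0.008 ]
blob [155.566  223.5472] 53 [0.4633 0.1369 0.06  ]
blob [247.8462 233.6346] 52 [ 0.4492 -0.0471  0.06  ]
[[ 0.2675  0.0587  0.    ]
 [ 0.1787  0.1353  0.    ]
 [-0.2041  0.2911  0.    ]
 [-0.0038  0.08    0.    ]
 [-0.0041  0.08    0.    ]
 [-0.0042  0.0797  0.    ]
 [-0.0079  0.1348  0.    ]]
28 0.46 132 [292.875  218.1875] 6.1888628005981445 [ 0.4832 -0.1439  0.002 ] [126.9773 112.0758  98.8258]
40 0.67 298 [161.3209 223.6194] 9.403658866882324 [0.4629 0.1376 0.002 ] [100.7584  84.4295  70.5436]
40 0.5 128 [292.8182 218.6364] 6.044017791748047 [ 0.4822 -0.1438  0.002 ] [127.3516 113.2812 100.6328]
52 0.6 467 [198.5 213.5] 12.103818893432617 [0.4872 0.0586 0.002 ] [90.2869 73.0236 58.7923]
64 0.92 679 [247.5273 232.8224] 14.866473197937012 [ 0.4492 -0.0474  0.002 ] [81.9072 65.6038 51.6303]
64 0.79 695 [300.5    267.4655] 14.543182373046875 [ 0.3783 -0.1629  0.002 ] [ 63.0906 116.6259  49.8187]
64 0.73 694 [245.5    284.4643] 14.951245307922363 [ 0.3395 -0.0464  0.002 ] [ 60.7262 118.4885  49.8242]
```

Emit:
drive_tool(targets=[0.6,0,0,0,0.0795,0.6,0,0,0,0.0795,0.6,0,0,0,0.0795,0.6,0,0,0,0.0795,0.6,0,0,0,0.0795,0.6,0,0,0,0.0795,0.6,0,0,0,0.0795,0.6,0,0,0,0.0795,0.6,0,0,0,0.0795,0.6,0,0,0,0.0795,0.6,0,0,0,0.0385], force=20)

```text
time: 1.97
eef_pos: [0.1739, 0.6523, 0.2477]
tcp_rot: [-0.0, 0.709, 0.705, 0.0]
wrist_force: [-0.2, -0.9, 0.0]
gripper_width: 0.0524
gripper_force: 0.0
```

Emit:
drive_tool(targets=[0.6,-0.143,0.08,0,0,0.6,-0.143,0.08,0,0,0.6,-0.143,0.08,0,0,0.6,-0.143,0.08,0,0,0.6,-0.143,0.08,0,0,0.6,-0.143,0.08,0,0,0.6,-0.143,0.08,0,0,0.6,-0.143,0.08,0,0,0.6,-0.143,0.08,0,0,0.6,-0.143,0.08,0,0,0.6,-0.143,0.08,0,0,0.6,-0.143,0.08,0,0])

```text
time: 2.97
eef_pos: [0.3669, 0.3077, 0.2479]
tcp_rot: [-0.0, 0.707, 0.707, 0.0]
wrist_force: [-0.2, 0.7, 1.1]
gripper_width: 0.0527
gripper_force: 0.0
```

Emit:
drive_tool(targets=[0.6,-0.143,0.08,0.08,0,0.6,-0.143,0.08,0.08,0,0.6,-0.143,0.08,0.08,0,0.6,-0.143,0.08,0.08,0,0.6,-0.143,0.08,0.08,0,0.6,-0.143,0.08,0.08,0,0.6,0,0,0,0,0.6,0,0,0,0,0.6,0,0,0,0])

```text
time: 3.72
eef_pos: [0.4624, 0.1381, 0.1518]
tcp_rot: [-0.0, 0.707, 0.707, 0.0]
wrist_force: [0.2, 0.1, 0.6]
gripper_width: 0.0524
gripper_force: 0.0
```

```bash
python3 - <<'E'
from h import *
np.set_printoptions(precision=4,suppress=True)
p=snap("wrist"); save(p,"w1"); print(p["T"])
for d in manip.tip_of(p,"lifter_40_mid"): print(d["confidence"],d["uv"],at_z(p,d["uv"],.03))
for X in ([.463,.137,.06],[.463,.137,.0]): print(proj(p,np.array(X)))
E
```

```text
[[ 1.     -0.0018 -0.0001  0.4623]
 [ 0.0018  0.963   0.2696  0.2118]
 [-0.0003 -0.2696  0.963   0.2891]
 [ 0.      0.      0.      1.    ]]
0.79 [257.4, 200.2] [0.4619 0.1338 0.03  ]
[258.7207 207.4847]
[258.5892 187.8222]
```

View pics/w1.png

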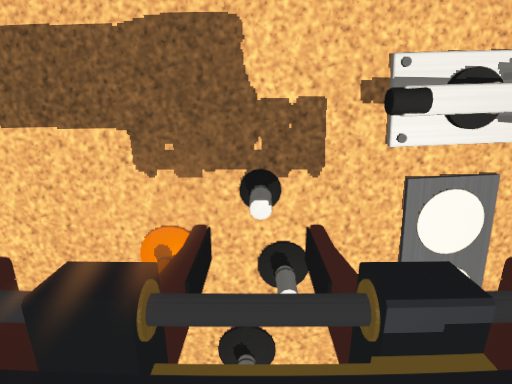

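The wrist view shows lifter 40 at (260,205), within 1 mm of prediction.

Emit:
drive_tool(targets=[0.6,-0.005,0.003,0.1,0,0.6,0,0,0.13,0,0.6,0,0,0.13,0,0.6,0,0,0.1,0,0.6,0,0,0.06,0,0.6,0,0,0,0,0,0,0,0,0,0,0,0,0,0,0,0,0,0,0,0,0,0,0,0,0,0,0,0,0,0,0,0,0,0], force=20)

```text
time: 4.82
eef_pos: [0.4634, 0.1369, 0.0482]
tcp_rot: [0.0, 0.707, 0.707, 0.001]
wrist_force: [-0.3, 0.5, 2.2]
gripper_width: 0.0177
gripper_force: 20.0
```

Emit:
drive_tool(targets=[0,0,0,-0.1,0,0,0,0,-0.15,0,0,0,0,-0.15,0,0,0,0,-0.1,0,0,-0.08,0.08,0,0,0,-0.15,0.15,0,0,0,-0.15,0.15,0,0,0,-0.15,0.15,0,0,0,-0.15,0.15,0,0,0,-0.15,0.15,0,0,0,-0.12,0.134,0,0,0,0,0,0,0])

```text
time: 5.82
eef_pos: [0.657, -0.0582, 0.1483]
tcp_rot: [0.003, 0.709, 0.705, -0.0]
wrist_force: [-0.7, -0.6, 0.3]
gripper_width: 0.0175
gripper_force: 20.0
```

Emit:
drive_tool(targets=[0,0,0,0,0,0,0,0,0,0])

```text
time: 5.98
eef_pos: [0.6526, -0.0503, 0.1471]
tcp_rot: [-0.001, 0.707, 0.707, -0.0]
wrist_force: [0.8, 0.8, -0.7]
gripper_width: 0.0176
gripper_force: 20.0
```

Emit:
drive_tool(targets=[0,0,0,0,0,0,0,0,0,0,0,0,0,0,0])

```text
time: 6.23
eef_pos: [0.6528, -0.0492, 0.1478]
tcp_rot: [-0.0, 0.706, 0.708, 0.0]
wrist_force: [0.0, 0.7, 0.1]
gripper_width: 0.0178
gripper_force: 20.0
```

```bash
python3 - <<'E'
from h import *
np.set_printoptions(precision=4,suppress=True)
print(T_tool()[:3,3])
p=snap("wrist"); save(p,"w2")
for d in manip.tip_of(p,"mark_a"): print(d["confidence"],np.array(d["uv"]),at_z(p,d["uv"],.006))
E
```

```text
[ 0.6528 -0.0492  0.1478]
0.93 [256.8 102.5] [0.6515 0.0276 0.006 ]
0.85 [261.  190.5] [ 0.6555 -0.0502  0.006 ]
0.79 [254.2   1. ] [0.6492 0.1063 0.006 ]
```

View pics/w2.png

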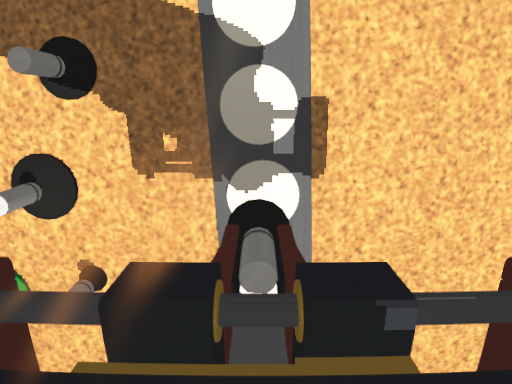

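The gripped lifter hangs over the mark (blob at (261,190)); marks agree with the top camera. Correct and lower.

Emit:
drive_tool(targets=[0,-0.0235,0.017,0.06,0,0,0,0,0.1,0,0,0,0,0.12,0,0,0,0,0.1,0,0,0,0,0.05,0,0,0,0,0.02,0,0,0,0,0,0,0,0,0,0,0,0,0,0,0,0])

```text
time: 7.08
eef_pos: [0.6572, -0.0555, 0.0581]
tcp_rot: [0.0, 0.707, 0.707, 0.0]
wrist_force: [0.7, 0.4, -0.5]
gripper_width: 0.0176
gripper_force: 20.0
```

Emit:
drive_tool(targets=[0,0.006,-0.005,0.005,0,0,0,0,0.006,0,0,0,0,0,0,0,0,0,0,0,0,0,0,0,0])

```text
time: 7.5
eef_pos: [0.656, -0.0539, 0.0562]
tcp_rot: [0.0, 0.707, 0.707, 0.0]
wrist_force: [-0.5, 0.4, 5.9]
gripper_width: 0.0174
gripper_force: 20.0
```

Emit:
drive_tool(targets=[0.55,0,0,0,0,0.55,0,0,0,0,0.55,0,0,0,0,0.55,0,0,0,0,0.55,0,0,-0.05,0,0.55,0,0,-0.12,0,0.55,0,0,-0.15,0,0.55,0,0,-0.1,0,0.55,0,0,-0.05,0,0.55,0,0,0,0])

```text
time: 8.33
eef_pos: [0.6572, -0.0544, 0.1524]
tcp_rot: [0.002, 0.707, 0.707, 0.002]
wrist_force: [0.2, -0.6, -0.1]
gripper_width: 0.0479
gripper_force: 0.0
```

```bash
cat > chk.py <<'E'
from h import *
np.set_printoptions(precision=4,suppress=True)
print(T_tool()[:3,3])
p=snap("top"); save(p,"chk"); img=p["color"].astype(int)
for k in (28,40,52,64):
    for d in manip.masks_of(p,f"lifter_{k}_mid"):
        q=d["pixels"]; dark=q&(img.max(2)<110); v,u=np.nonzero(dark)
        if dark.sum()<30 or img[q].mean(0)[1]>img[q].mean(0)[0]*1.2: continue
        e,r=cv2.minEnclosingCircle(np.stack([u,v],1).astype(np.float32))
        a=at_z(p,e,.002);b=at_z(p,e,.010)
        br=(q&(img.min(2)>150)); t=np.argwhere(br).mean(0)[::-1] if br.any() else e
        print(k,round(d["confidence"],2),r,"desk",a[:2],"mark",b[:2],"top(desk,mark)",at_z(p,t,.06)[:2],at_z(p,t,.068)[:2])
E
python3 chk.py
```

```text
[ 0.6572 -0.0544  0.1524]
64 0.51 10.440406799316406 desk [ 0.443  -0.0679] mark [ 0.4433 -0.0675] top(desk,mark) [ 0.4451 -0.0654] [ 0.4454 -0.0651]
```

Emit:
drive_tool(targets=[0.6,0.003,-0.06,0,0,0.6,0.005,-0.12,0,0,0.6,0.005,-0.15,0,0,0.6,0.005,-0.15,0,0,0.6,0.005,-0.15,0,0,0.6,0.005,-0.15,0,0,0.6,0.004,-0.12,0,0,0.6,0.003,-0.09,0,0,0.6,0,-0.05,0,0,0.6,0,0,0,0,0.6,0,0,0,0,0.6,0,0,0,0])

```text
time: 9.58
eef_pos: [0.4491, -0.0472, 0.1496]
tcp_rot: [0.001, 0.707, 0.707, 0.0]
wrist_force: [-0.1, 0.4, -0.3]
gripper_width: 0.0526
gripper_force: 0.0
```

Spot on. Descend 0.1015 and grip.

Emit:
drive_tool(targets=[0.6,0,0,0.08,0,0.6,0,0,0.14,0,0.6,0,0,0.14,0,0.6,0,0,0.1,0,0.6,0,0,0.048,0,0.6,0,0,0,0,0.6,0,0,0,0,0,0,0,0,0,0,0,0,0,0,0,0,0,0,0,0,0,0,0,0,0,0,0,0,0])

```text
time: 10.58
eef_pos: [0.448, -0.0471, 0.0484]
tcp_rot: [0.0, 0.707, 0.707, 0.0]
wrist_force: [-0.2, -0.2, 0.2]
gripper_width: 0.0229
gripper_force: 0.0
```

Emit:
drive_tool(targets=[0,0,0,0,0,0,0,0,0,0,0,0,0,0,0,0,0,0,-0.08,0,0,0,0,-0.14,0,0,0,0,-0.14,0,0,0,0,-0.1,0,0,0,0,-0.04,0,0,0,0,0,0])

```text
time: 11.33
eef_pos: [0.4486, -0.047, 0.1491]
tcp_rot: [0.001, 0.707, 0.707, 0.001]
wrist_force: [0.4, -0.4, -1.2]
gripper_width: 0.0177
gripper_force: 20.0
```

Emit:
drive_tool(targets=[0,0.04,0.055,0,0,0,0.08,0.105,0,0,0,0.11,0.14,0,0,0,0.11,0.14,0,0,0,0.11,0.14,0,0,0,0.11,0.14,0,0,0,0.1,0.13,0,0,0,0.07,0.1,0,0,0,0.035,0.05,0,0,0,0,0,0,0,0,0,0,0,0,0,0,0,0,0])

```text
time: 12.33
eef_pos: [0.6463, 0.105, 0.1462]
tcp_rot: [-0.001, 0.707, 0.707, -0.001]
wrist_force: [0.1, -1.3, -0.7]
gripper_width: 0.0177
gripper_force: 20.0
```

Emit:
drive_tool(targets=[0,0.005,0.008,0.06,0,0,0,0,0.11,0,0,0,0,0.12,0,0,0,0,0.09,0,0,0,0,0.05,0,0,0,0,0.015,0,0,0,0,0,0,0,0,0,0,0,0,0,0,0,0])

```text
time: 13.08
eef_pos: [0.6501, 0.1069, 0.0601]
tcp_rot: [0.001, 0.707, 0.707, 0.001]
wrist_force: [-0.6, -0.2, -0.5]
gripper_width: 0.0178
gripper_force: 20.0
```

Emit:
drive_tool(targets=[0,-0.005,-0.009,0.01,0,0,0,0,0.01,0,0,0,0,0,0,0,0,0,0,0,0,0,0,0,0])

```text
time: 13.5
eef_pos: [0.6478, 0.1058, 0.0562]
tcp_rot: [0.0, 0.707, 0.707, 0.001]
wrist_force: [-1.3, -0.4, 7.2]
gripper_width: 0.0176
gripper_force: 20.0
```

Contact. Release, lift, then go to 52 at (0.4871, 0.0583).

Emit:
drive_tool(targets=[0.6,0,0,0,0,0.6,0,0,0,0,0.6,0,0,0,0,0.6,0,0,0,0,0.6,0,0,-0.05,0,0.6,0,0,-0.12,0,0.6,0,0,-0.15,0,0.6,0,0,-0.1,0,0.6,0,0,-0.05,0,0.6,0,0,0,0,0.6,0,0,0,0])

```text
time: 14.42
eef_pos: [0.6472, 0.1061, 0.1488]
tcp_rot: [-0.0, 0.707, 0.707, 0.0]
wrist_force: [-0.4, -0.2, -0.4]
gripper_width: 0.0529
gripper_force: 0.0
```

Emit:
drive_tool(targets=[0.6,-0.017,-0.06,0,0,0.6,-0.03,-0.1,0,0,0.6,-0.035,-0.12,0,0,0.6,-0.035,-0.12,0,0,0.6,-0.035,-0.12,0,0,0.6,-0.035,-0.12,0,0,0.6,-0.03,-0.1,0,0,0.6,-0.02,-0.06,0,0,0.6,0,0,0,0,0.6,0,0,0,0,0.6,0,0,0,0,0.6,0,0,0,0])

```text
time: 15.42
eef_pos: [0.4884, 0.0588, 0.1486]
tcp_rot: [0.0, 0.707, 0.708, -0.0]
wrist_force: [0.5, -0.1, 0.8]
gripper_width: 0.0528
gripper_force: 0.0
```

Emit:
drive_tool(targets=[0.6,-0.003,-0.006,0.08,0,0.6,0,0,0.14,0,0.6,0,0,0.14,0,0.6,0,0,0.1,0,0.6,0,0,0.043,0,0.6,0,0,0,0,0.6,0,0,0,0,0,0,0,0,0,0,0,0,0,0,0,0,0,0,0,0,0,0,0,0,0,0,0,0,0])

```text
time: 16.42
eef_pos: [0.4865, 0.058, 0.0488]
tcp_rot: [0.0, 0.707, 0.707, 0.001]
wrist_force: [-0.4, 0.2, 0.2]
gripper_width: 0.0228
gripper_force: 0.0
```

Emit:
drive_tool(targets=[0,0,0,0,0,0,0,0,0,0,0,0,0,0,0,0,0,0,-0.08,0,0,0,0,-0.14,0,0,0,0,-0.14,0,0,0,0,-0.1,0,0,0,0,-0.04,0,0,0,0,0,0])

```text
time: 17.17
eef_pos: [0.487, 0.0581, 0.1495]
tcp_rot: [0.0, 0.707, 0.707, 0.001]
wrist_force: [-0.2, 1.2, -1.0]
gripper_width: 0.0176
gripper_force: 20.0
```

Emit:
drive_tool(targets=[0,-0.01,0.055,0,0,0,-0.02,0.1,0,0,0,-0.025,0.125,0,0,0,-0.025,0.125,0,0,0,-0.025,0.125,0,0,0,-0.025,0.125,0,0,0,-0.02,0.1,0,0,0,-0.01,0.07,0,0,0,0,0,0,0,0,0,0,0,0,0,0,0,0,0,0,0,0,0,0])

```text
time: 18.17
eef_pos: [0.6501, 0.0261, 0.1473]
tcp_rot: [-0.001, 0.707, 0.707, -0.001]
wrist_force: [-0.2, -0.5, -0.2]
gripper_width: 0.0176
gripper_force: 20.0
```

Emit:
drive_tool(targets=[0,0,0.005,0.06,0,0,0,0,0.11,0,0,0,0,0.12,0,0,0,0,0.09,0,0,0,0,0.05,0,0,0,0,0.015,0,0,0,0,0,0,0,0,0,0,0,0,0,0,0,0,0,0,0,0,0])

```text
time: 19.0
eef_pos: [0.653, 0.0259, 0.0604]
tcp_rot: [0.001, 0.707, 0.707, 0.001]
wrist_force: [-0.4, 0.1, 0.1]
gripper_width: 0.0177
gripper_force: 20.0
```

Emit:
drive_tool(targets=[0,0.001,-0.005,0.01,0,0,0,0,0.009,0,0,0,0,0,0,0,0,0,0,0,0,0,0,0,0])

```text
time: 19.42
eef_pos: [0.6516, 0.0262, 0.0566]
tcp_rot: [0.0, 0.707, 0.707, 0.001]
wrist_force: [-2.3, 0.9, 7.3]
gripper_width: 0.0182
gripper_force: 20.0
```

Contact. Release, lift, go to 28 at (0.4827, -0.1438).

Emit:
drive_tool(targets=[0.6,0,0,0,0,0.6,0,0,0,0,0.6,0,0,0,0,0.6,0,0,0,0,0.6,0,0,-0.05,0,0.6,0,0,-0.12,0,0.6,0,0,-0.15,0,0.6,0,0,-0.1,0,0.6,0,0,-0.05,0,0.6,0,0,0,0,0.6,0,0,0,0])

```text
time: 20.33
eef_pos: [0.6511, 0.0263, 0.1494]
tcp_rot: [-0.0, 0.707, 0.707, 0.0]
wrist_force: [0.0, -0.2, 0.0]
gripper_width: 0.053
gripper_force: 0.0
```

Emit:
drive_tool(targets=[0.6,-0.05,-0.05,0,0,0.6,-0.1,-0.1,0,0,0.6,-0.13,-0.13,0,0,0.6,-0.13,-0.13,0,0,0.6,-0.13,-0.13,0,0,0.6,-0.13,-0.13,0,0,0.6,-0.1,-0.1,0,0,0.6,-0.08,-0.075,0,0,0.6,0,0,0,0,0.6,0,0,0,0,0.6,0,0,0,0,0.6,0,0,0,0])

```text
time: 21.33
eef_pos: [0.483, -0.1428, 0.1489]
tcp_rot: [-0.0, 0.706, 0.708, -0.0]
wrist_force: [-0.4, 0.1, -0.4]
gripper_width: 0.0526
gripper_force: 0.0
```

Emit:
drive_tool(targets=[0.6,-0.005,0,0.08,0,0.6,0,0,0.14,0,0.6,0,0,0.14,0,0.6,0,0,0.1,0,0.6,0,0,0.045,0,0.6,0,0,0,0,0.6,0,0,0,0,0,0,0,0,0,0,0,0,0,0,0,0,0,0,0,0,0,0,0,0,0,0,0,0,0])

```text
time: 22.33
eef_pos: [0.4827, -0.145, 0.049]
tcp_rot: [0.0, 0.707, 0.707, 0.0]
wrist_force: [0.4, -0.8, -0.4]
gripper_width: 0.0225
gripper_force: 0.0
```

Emit:
drive_tool(targets=[0,0,0,0,0,0,0,0,0,0,0,0,0,0,0,0,0,0,-0.08,0,0,0,0,-0.14,0,0,0,0,-0.14,0,0,0,0,-0.1,0,0,0,0,-0.04,0,0,0,0,0,0])

```text
time: 23.08
eef_pos: [0.4833, -0.1451, 0.1498]
tcp_rot: [0.001, 0.707, 0.707, 0.001]
wrist_force: [-0.1, 0.7, -1.2]
gripper_width: 0.0179
gripper_force: 20.0
```

Emit:
drive_tool(targets=[0,0.003,0.06,0,0,0,0.006,0.11,0,0,0,0.008,0.135,0,0,0,0.008,0.135,0,0,0,0.008,0.135,0,0,0,0.008,0.135,0,0,0,0.006,0.11,0,0,0,0.003,0.065,0,0,0,0,0,0,0,0,0,0,0,0,0,0,0,0,0,0,0,0,0,0])

```text
time: 24.08
eef_pos: [0.6579, -0.1353, 0.1477]
tcp_rot: [-0.001, 0.707, 0.707, -0.0]
wrist_force: [-0.6, -0.5, -0.4]
gripper_width: 0.0174
gripper_force: 20.0
```

Emit:
drive_tool(targets=[0,0,0.006,0.06,0,0,0,0,0.11,0,0,0,0,0.12,0,0,0,0,0.09,0,0,0,0,0.05,0,0,0,0,0.015,0,0,0,0,0,0,0,0,0,0,0,0,0,0,0,0,0,0,0,0,0])

```text
time: 24.92
eef_pos: [0.6613, -0.1351, 0.0607]
tcp_rot: [0.001, 0.707, 0.707, 0.001]
wrist_force: [0.4, -0.4, -0.9]
gripper_width: 0.0176
gripper_force: 20.0
```

Emit:
drive_tool(targets=[0,0,-0.006,0.01,0,0,0,0,0.01,0,0,0,0,0,0,0,0,0,0,0,0,0,0,0,0])

```text
time: 25.33
eef_pos: [0.6597, -0.135, 0.0567]
tcp_rot: [0.0, 0.707, 0.707, 0.0]
wrist_force: [-2.2, 1.0, 7.3]
gripper_width: 0.0175
gripper_force: 20.0
```

Emit:
drive_tool(targets=[0.6,0,0,0,0,0.6,0,0,0,0,0.6,0,0,0,0,0.6,0,0,0,0,0.6,0,0,-0.05,0,0.6,0,0,-0.12,0,0.6,0,0,-0.15,0,0.6,0,0,-0.15,0,0.6,0,0,-0.1,0,0.6,0,0,-0.05,0,0.6,0,0,0,0])

```text
time: 26.25
eef_pos: [0.6606, -0.1354, 0.1824]
tcp_rot: [0.002, 0.707, 0.707, 0.001]
wrist_force: [0.5, -0.2, -0.3]
gripper_width: 0.0529
gripper_force: 0.0
```

Emit:
drive_tool(targets=[0.6,0.08,-0.05,0,0,0.6,0.13,-0.08,0,0,0.6,0.16,-0.1,0,0,0.6,0.16,-0.1,0,0,0.6,0.16,-0.1,0,0,0.6,0.16,-0.1,0,0,0.6,0.16,-0.1,0,0,0.6,0.16,-0.1,0,0,0.6,0.16,-0.1,0,0,0.6,0.16,-0.1,0,0,0.6,0.16,-0.1,0,0,0.6,0.16,-0.1,0,0])

```text
time: 27.25
eef_pos: [0.4309, 0.2279, 0.1783]
tcp_rot: [-0.0, 0.707, 0.707, -0.001]
wrist_force: [1.1, 0.8, 0.6]
gripper_width: 0.0528
gripper_force: 0.0
```

Emit:
drive_tool(targets=[0.6,0.16,-0.1,0,0,0.6,0.16,-0.1,0,0,0.6,0.16,-0.1,0,0,0.6,0.16,-0.1,0,0,0.6,0.16,-0.1,0,0,0.6,0.16,-0.1,0,0,0.6,0.1,-0.06,0,0,0.6,0.05,-0.03,0,0,0.6,0,0,0,0,0.6,0,0,0,0,0.6,0,0,0,0])

```text
time: 28.17
eef_pos: [0.2963, 0.4466, 0.179]
tcp_rot: [0.001, 0.708, 0.706, -0.001]
wrist_force: [-0.7, -0.1, -0.1]
gripper_width: 0.0526
gripper_force: 0.0
```

```bash
python3 chk.py; python3 - <<'E'
import cv2
a=cv2.imread("pics/chk.png");cv2.imwrite("pics/chkb.png",cv2.resize(a[80:330,110:430],None,fx=2.4,fy=2.4,interpolation=cv2.INTER_CUBIC))
from h import *
save(snap("scene"),"sc2")
E
```

```text
[0.2963 0.4466 0.179 ]
28 0.72 5.869747161865234 desk [ 0.6611 -0.1355] mark [ 0.6592 -0.1345] top(desk,mark) [ 0.6605 -0.1355] [ 0.6585 -0.1344]
40 0.82 9.062901496887207 desk [ 0.6568 -0.0543] mark [ 0.6549 -0.0541] top(desk,mark) [ 0.6579 -0.0542] [ 0.6559 -0.054 ]
52 0.68 11.596652030944824 desk [0.6518 0.0268] mark [0.65   0.0262] top(desk,mark) [0.6516 0.0273] [0.6497 0.0266]
52 0.36 14.346297264099121 desk [0.6494 0.1078] mark [0.6476 0.1065] top(desk,mark) [0.6485 0.1066] [0.6467 0.1052]
64 0.98 15.07491397857666 desk [0.6487 0.1079] mark [0.647  0.1065] top(desk,mark) [0.6485 0.1066] [0.6467 0.1052]
```

View pics/chkb.png

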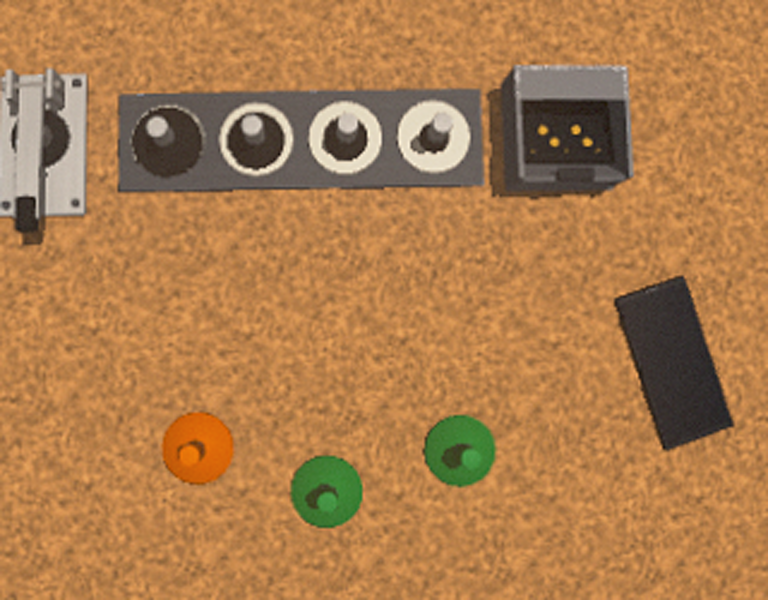

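View pics/sc2.png

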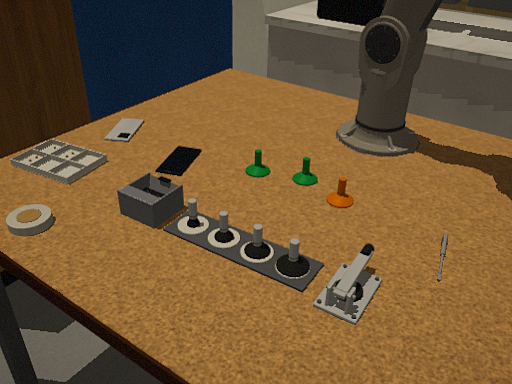

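All four stand upright on their marks in size order, from lifter 28 at crop (433,140) by the bin to lifter 64 at (167,140). The top camera puts them within about 2 mm of centre. The display has not moved.

```bash
python3 -c "
from plant import manip; print(manip.sign_off())"
```

```text
the job is handed in; nothing more can be done
None
```

I parked all four lifters upright on the white marks in size order, smallest (28 mm) next to the bin and largest (64 mm) at the far end, each within about 2 mm of centre by the top camera; the phone display was left where it lay, and I handed the job in at about 28 s (no verdict was returned).

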